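Lock a board between the stops of a planing board

ROBOT

A 6-joint arm with a two-finger parallel gripper is mounted at the origin on a cart in front of the work surface, level with it; the furniture and walls round the work are solid. World frame = base frame: x ahead of the robot, y to its left, z up, the work surface at z = 0. Lengths are in mm, angles in degrees, forces in N, time in s.
With the tool pointing down it reaches from about 375 to 975 mm from the base axis. Payload 3.8 kg.
Tool frame: the origin (TCP) lies at the very end of the fingers, on their centre line; the grasp point (between the pads) lies 19 mm behind it; z points along the fingers, y is the line along which they close (so a half turn about z gives the same grasp; the last joint's range is limited). The gripper opens to 85 mm and grips with 20 to 120 N. Pads are 22 mm wide; open, the fingers measure 114 mm over their backs; the gripper's body (76 mm by 85 mm) begins 54 mm behind the grasp point. The pads swing forward as they close: fully open they stand 13 mm farther back than shut.
Start: joints at [64.693, 15.12, 91.902, -0, 72.978, -2.114], TCP at [265.836, 620.443, 231.28] pointing down, gripper open.
Joint ranges: [-150.88, 150.88], [-54.13, 125.18], [17.81, 147.31], [-75.09, 255.09], [0, 152.58], [-146.25, 146.25]. Speed limits (degrees/s): [147.25, 147.25, 180, 180, 180, 180].

INTERFACE

Orientations are given as [roll, pitch, yaw] about the fixed x, y, z axes, in that order (R = Rz(yaw) Ry(pitch) Rx(roll)).
In Python, from workcell import arm, vision, close_job gives the robot as it stands. The module is installed in compiled form; this text tells all that it offers.
- The arm moves only by the shell command python3 -m crank 'ROWS' [FORCE]. ROWS is JSON, one flat list of numbers, 7 for each row, row after row: the shift along the world's x, y, z in cm, then the turn, a rotation vector about the world's x, y, z in rad, then the opening, from 0 (shut) to 1 (fully open). In form: [dx, dy, dz, wx, wy, wz, jaw, dx, dy, dz, wx, wy, wz, jaw, ...]. A call has 1 to 5 rows; each row shifts and turns the commanded pose from where the row before left it; what a row does not reach is not made up. A row lasts 1/8 s, in which the tool goes at most 62.5 mm and 10.7 degrees, less where a joint would pass 70% of its speed; a pose out of reach is approached as far as the arm can. A call is refused whole if a number of a shift passes 6.25 or a number of a turn 0.188, either way. A call with a gripper value outside its range is refused whole. The fingers move at their own pace and stop on an object; FORCE is the grip in N (left out, the last holds). Time passes only in rows, so rows that do not move let the fingers close. It gives the time, the measured TCP pose, the force, the opening and the grip force at its end, in the units of the state.
- arm.get_state(): the state, without advancing time (a new reading comes with each control period).
- vision.capture(name): name is "side" or "top"; returns (picture, depth): 400x640x3 uint8, blue, green, red; 400x640 float32, mm along the optical axis (not along the pixel's ray), 0 where there is no reading.
- vision.camera_model(name): a dict with "K" (3x3 intrinsics, pixels), "rvec" (rotation vector, rad) and "tvec" (3), from world to camera coordinates, as OpenCV has them. Camera axes: x right, y down, z forward; pixel columns grow to the right and rows downward; lengths in mm; the calibration is good to about 2 mm. A picture is of the moment at which its call begins. camera_model takes no time and is no camera call.
- close_job(): hands the job in; it is judged then, once.
The state is a dict: "time_s": time; "q": joint angles; "joint_vel": joint speeds; "joint_torque": joint torques, N m; "tcp_pos": TCP position; "tcp_rot": TCP orientation; "contact_force": force on the tool from outside, world axes, zero at the start; "moment": the same for the moment, N m; "finger_gap": finger opening in mm; "finger_force": force on a finger pad.
Only numpy, scipy, OpenCV 4.12 (cv2) and the standard library are available. Lean on these libraries where they do the work, as an engineer would, in place of code of your own. Each camera call takes 0.05 s, during which the arm holds its last target. There are 200 camera calls.

TASK

The planing board on the bench is still set for a shorter piece. Slacken its clamp knob and draw the sliding stop back, lay the longer of the two loose hardwood offcuts flat and lengthways between the stops with one end against the fixed stop, bring the sliding stop up snug against its other end and tighten the knob fully, so that the piece is held for planing. Leave the other offcut, the block plane and the sanding block where they are.

Things in the scene. Friction and masses are not known exactly. Their poses are not given: they have to be found in the camera images.
- planing_board: fixed plywood board 170 (x) x 340 (y) x 18 mm, turned up to 13 degrees. Origin: centre of its underside, on the bench. +x points away from the robot; +y along the T-track to the fixed stop. Track: 30 mm wide, 12 mm high on the board, centred at x = +63 mm. Fixed stop: dark hardwood strip, 12 mm high on the board, x = -81 to +44 mm, working face at y = +140 mm, looking to -y.
- fixed_stop_face (a point): foot of the fixed stop's working face, on the board's upper surface (18 mm above the bench), at x = -12 mm, y = +140 mm of the planing board: where the middle of the work's end belongs. Axes as the planing board's.
- sliding_stop (a joint): opening in m between the working faces of the fixed and the sliding stop; grows as the stop moves to the planing board's -y; 0 to 0.24. Slackened it slides with about 1.5 N (plus 4 N per m/s); locked it holds over 25 N.
- sliding_stop_face (a point): foot of the sliding stop's working face (looks to the planing board's +y), on the board's surface at its x = -12 mm; axes as the board's. The stop: hardwood bar from x = -59 to +47 mm of the board, 20 mm thick, top 12.5 mm above the board, screwed under an aluminium plate 56 x 46 mm (x = +31 to +87 mm, top 22.5 mm above the board) that rides on the track and carries the knob.
- clamp_knob (a joint): clamp knob's angle in rad, 0 to 1.45 (end stops). Clockwise seen from above (growing value) tightens: 0 is slack, its bar along the track; it begins to grip at 0.5; above 1.2 it is fully tight, its bar about square to the track. Torque 0.14 Nm slack, about 0.25 Nm at the tight end; stays where it is left.
- knob_grip (a point): middle of the clamp knob's grip, a black bar 44 mm long (its y axis) and 12 mm thick (its x axis), on the vertical turning axis, 64.5 mm above the bench; turns with the knob. The bar reaches from 14 mm below this point to 10 mm above; under it is a hub 19 mm wide. The axis is at x = +63 mm of the planing board, 23 mm to -y of the sliding stop's working face.
- long_offcut: the longer loose hardwood offcut, 48 (x) x 110 (y) x 18 mm high, 62 g. Origin: centre of its underside.
- short_offcut: the shorter loose hardwood offcut, 42 (x) x 85 (y) x 20 mm high. Origin: centre of its underside. Not used; stays where it is.
- block_plane: metal block plane, 50 x 160 x 52 mm, bystander. Origin: centre of its underside.
- sanding_block: tan sanding block, 65 x 106 x 32 mm, bystander. Origin: centre of its underside.

How it is judged:
By the outcome, as a careful person would: the job done as asked, in the order asked, and still so for the second after the job is handed in, with the robot touching nothing.
It also fails if it takes over 61 s, if anything falls off the work surface, if the arm or the gripper's body presses on something with over 40 N, if the wrist force passes 120 N, or if a joint passes its speed limit or range.

## Working session

There is one attempt and no reset: what is moved stays moved. The work goes in short steps, Python scripts to look and compute and a shell command to move; the robot and the scene stay as the last step left them, time stands still between calls to the robot, and variables do not carry over. Pictures are saved under pics/ and viewed, at most 10 in all, crops included, and the job is handed in when it is done.

```bash
mkdir -p pics
cat > h.py <<'E'
import numpy as np, cv2
from workcell import arm, vision
def cam(n):
    m=vision.camera_model(n);return np.array(m["K"],float),cv2.Rodrigues(np.array(m["rvec"],float))[0],np.array(m["tvec"],float).ravel()
def ray(n,px,z):
    K,R,t=cam(n);px=np.atleast_2d(np.array(px,float))
    d=(np.linalg.inv(K)@np.c_[px,np.ones(len(px))].T).T@R
    c=-R.T@t
    return c+d*((z-c[2])/d[:,2])[:,None]
def proj(n,P):
    K,R,t=cam(n);return cv2.projectPoints(np.atleast_2d(np.array(P,float)),cv2.Rodrigues(R)[0],t,K,None)[0].reshape(-1,2)
def cloud(n,dep):
    K,R,t=cam(n);v,u=np.mgrid[:400,:640]
    p=np.stack([u,v,np.ones_like(u)],-1)@np.linalg.inv(K).T*dep[...,None]
    return (p-t)@R
E
python3 - <<'E'
from h import *
for n in("top","side"):
    p,d=vision.capture(n);cv2.imwrite(f"pics/{n}0.png",p);np.save(f"{n}0.npy",d)
    K,R,t=cam(n);print(n,-R.T@t,K[0,0])
print(arm.get_state())
E
```

```text
top [ 284.70488935  -90.04059512 1188.37326275] 381.1221891774336
side [ 327.00302112 -968.5459718   885.64691898] 491.87469527595545
{'time_s': 0.1, 'q': array([ 6.46924908e+01,  1.51657896e+01,  9.19746838e+01, -5.98047683e-04,
        7.29775761e+01, -2.11225077e+00]), 'joint_vel': array([ 0.03058446, -0.14027614, -0.20277935, -0.03452278,  0.01282147,
       -0.00320479]), 'joint_torque': array([ 1.18576143e-03, -5.16707826e+01, -3.68590558e+01,  1.41997134e-04,
        6.22322827e-03,  1.47076616e-05]), 'tcp_pos': array([265.55598083, 619.83822658, 230.06355953]), 'tcp_rot': array([-1.79882010e+02, -3.77989263e-03,  1.56804913e+02]), 'contact_force': array([ 0.14480329, -0.2221289 ,  1.02866569]), 'moment': array([-0.01194488, -0.02430722, -0.00618597]), 'finger_force': 0.0, 'finger_gap': 85.263292518045}
```

View pics/top0.png

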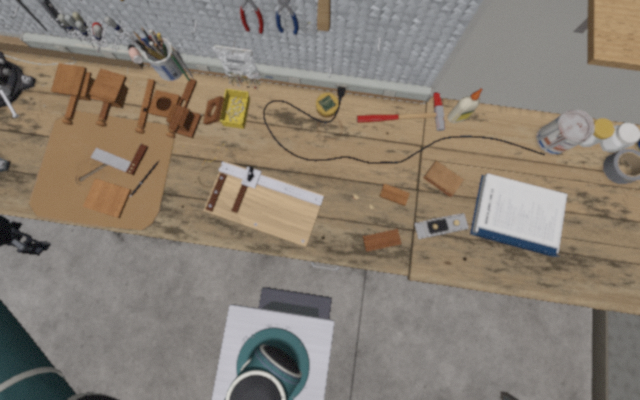

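View pics/side0.png

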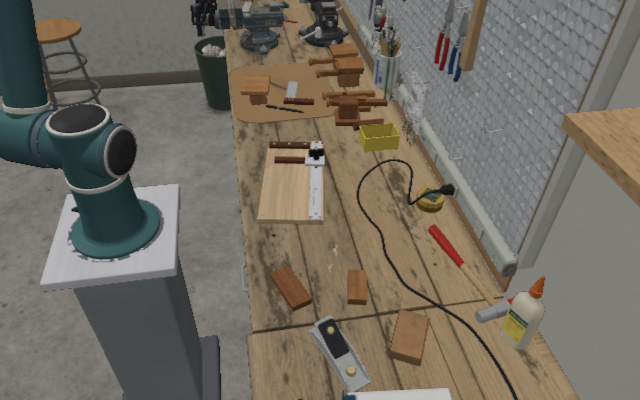

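The top view shows the board at about (265,203), with the fixed stop at (215,192), the sliding stop at (241,195) and the knob at (251,174). The offcuts are at (382,240) and (394,193), the plane at (440,226) and the sanding block at (443,179). The side view agrees. I'll zoom in for measuring.

Run:
```python
from h import *
p=cv2.imread("pics/top0.png");s=cv2.imread("pics/side0.png")
a=cv2.resize(p[150:260,195:335],None,fx=5,fy=5,interpolation=cv2.INTER_CUBIC)
cv2.imwrite("pics/topz.png",a)
d=np.load("top0.npy");C=cloud("top",d)
hsv=cv2.cvtColor(p,cv2.COLOR_BGR2HSV)
for n,(x,y) in dict(offA=(382,240),offB=(394,193),sand=(443,179),board=(275,215),bar=(241,198),knob=(251,174),fix=(213,195),bench=(350,215)).items(): print(n,hsv[y,x],C[y,x].round(1))
# offcuts by height
for n,(x0,x1,y0,y1) in dict(A=(355,410,222,258),B=(372,416,176,212)).items():
    h=C[y0:y1,x0:x1,2]; m=(hsv[y0:y1,x0:x1,1]>125)&(hsv[y0:y1,x0:x1,2]>60)
    m=(h>9).astype(np.uint8)
    cs,_=cv2.findContours(m,0,1);c=max(cs,key=cv2.contourArea).reshape(-1,2)+[x0,y0]
    w=ray("top",c,19)[:,:2].astype(np.float32);print(n,cv2.minAreaRect(w),np.median(h[m>0]))
```

```text
offA [ 12 143 127] [ 405.3 -271.3   18.9]
offB [ 13 139 136] [ 556.3 -291.6   19.7]
sand [ 14 113 154] [ 620.7 -436.1   30.5]
board [ 17  76 179] [432.9  65.1  18.8]
bar [ 10 125  88] [468.9 177.5  26.5]
knob [125  24  63] [539.  151.3  70.5]
fix [ 10 135  89] [464.4 263.6  32.5]
bench [ 17  75 146] [ 470.7 -166.    -3.1]
A ((406.1842041015625, -270.1661071777344), (47.939979553222656, 110.60140991210938), 20.519765853881836) 17.90509898287806
B ((553.0704956054688, -292.3233337402344), (85.4620590209961, 44.14404296875), 77.32991790771484) 20.28487003262492
```

View pics/topz.png

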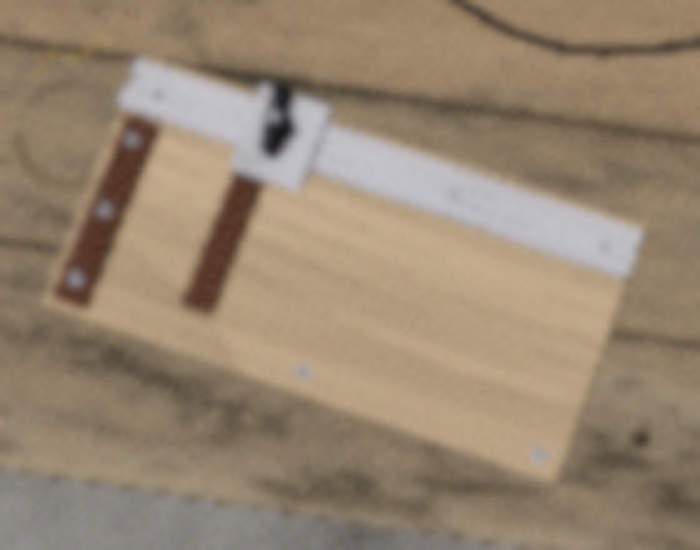

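A is the long offcut (110.6 x 47.9 mm). The zoom shows the knob bar roughly square to the track, so it is tight. Next I'll get the board pose, opening and knob angle from masks.

```bash
cat > board.py <<'E'
from h import *
def big(m): 
    cs,_=cv2.findContours(m.astype(np.uint8),0,1);return sorted(cs,key=cv2.contourArea)[::-1]
def up(p,x0,x1,y0,y1,f=4):
    a=cv2.resize(p[y0:y1,x0:x1],None,fx=f,fy=f,interpolation=cv2.INTER_CUBIC)
    return a,cv2.cvtColor(a,cv2.COLOR_BGR2HSV)
def back(c,x0,y0,f=4): return (c.reshape(-1,2)+.5)/f-.5+[x0,y0]
E
python3 - <<'E'
from board import *
p=cv2.imread("pics/top0.png");x0,x1,y0,y1=195,335,150,260
a,h=up(p,x0,x1,y0,y1);H,S,V=[h[...,i].astype(int) for i in range(3)]
def rects(m,z,k):
    for c in big(m)[:k]:
        r=cv2.minAreaRect(ray("top",back(c,x0,y0),z)[:,:2].astype(np.float32))
        bp=cv2.boxPoints(r);print(np.round(r[0],1),np.round(r[1],1),round(r[2],2))
print("stops z30");rects((S>100)&(V<125)&(H<16),30,2)
print("track z30");rects((S<45)&(V>140),30,1)
print("board z18");rects(((S<110)&(V>165)),18,2)
b=(V<75)&(S<140);b[:, :220]=0;b[:,270:]=0;b[140:]=0;
n,l,st,ce=cv2.connectedComponentsWithStats(b.astype(np.uint8));print(st[1:][st[1:,4]>30])
print("knob z74.5");rects(b,74.5,2)
E
```

```text
stops z30
[476.1 257.8] [ 21.6 120.3] 79.41
[465.3 182.8] [18.9 84.7] 79.96
track z30
[529.   95.5] [345.1  61. ] 82.35
board z18
[470.1 108.7] [343.  176.3] 79.21
[417.1 285.6] [3.2 2.3] 11.86
[[220  64  16  26 266]
 [220  94  13  27 209]]
knob z74.5
[554.8 154.3] [11.2 18.9] 82.39
[531.  148.7] [20.  9.] 10.52
```

Run:
```python
from board import *
C=cloud("top",np.load("top0.npy"))[150:260,195:335].reshape(-1,3)
C2=cloud("side",np.load("side0.npy"))[100:260,230:380].reshape(-1,3)
th=np.radians(79.3);y=np.array([np.cos(th),np.sin(th)]);x=np.array([y[1],-y[0]])
for D in(C,C2):
    m=(D[:,2]>56)&(D[:,2]<82)&(D[:,1]>100)&(D[:,1]<220)&(D[:,0]>480)&(D[:,0]<600);k=D[m]
    if len(k)<3: continue
    w,e=np.linalg.eigh(np.cov(k[:,:2].T));r=cv2.minAreaRect(k[:,:2].astype(np.float32))
    print(len(k),k.mean(0).round(1),k[:,2].max(),e[:,1],np.degrees(np.arctan2(e[1,1],e[0,1])),r)
    v=D[:,:2]@x;s=D[:,:2]@y;z=D[:,2]
    # fixed & sliding stop faces at mid strip
    b=(v>390)&(v<460)&(z>25)&(z<36);ss=np.sort(s[b]);print("stops s",np.histogram(ss,np.arange(240,360,4)))
    b=(s>60)&(s<200)&(z>24)&(z<36);print("track v",np.percentile(v[b],[2,50,98]))
    b=(s>60)&(s<200)&(z>12)&(z<24);print("board v",np.percentile(v[b],[1,50,99]))
```

```text
73 [538.8 154.9  70.2] 77.85008060310241 [-0.99930434  0.03729402] 177.86271435028615 ((540.1149291992188, 155.99037170410156), (12.698394775390625, 42.977294921875), 89.06944274902344)
stops s (array([ 0,  0,  0,  0, 22, 33, 22, 31, 27,  8,  1,  0,  0,  0,  0,  0,  0,
        0,  0,  0,  0,  0,  5, 29, 31, 26, 22, 31, 14]), array([240, 244, 248, 252, 256, 260, 264, 268, 272, 276, 280, 284, 288,
       292, 296, 300, 304, 308, 312, 316, 320, 324, 328, 332, 336, 340,
       344, 348, 352, 356]))
track v [487.04517575 498.67209154 516.50672375]
board v [355.39196457 426.41894878 522.31113554]
110 [537.  152.4  66.9] 77.07524154058329 [-0.99946764  0.03262566] 178.13035533687827 ((537.174560546875, 154.26231384277344), (16.152576446533203, 43.972415924072266), 89.60882568359375)
stops s (array([ 0,  0,  0, 18, 27, 23, 14, 20, 15,  5,  1,  0,  0,  0,  0,  0,  0,
        0,  0,  0,  0,  4, 14, 26, 15, 14, 22, 13,  3]), array([240, 244, 248, 252, 256, 260, 264, 268, 272, 276, 280, 284, 288,
       292, 296, 300, 304, 308, 312, 316, 320, 324, 328, 332, 336, 340,
       344, 348, 352, 356]))
track v [484.728886   504.76346884 513.43399881]
board v [353.18125911 425.53380742 518.92240347]
```

```bash
python3 -m crank '[1.82,-3.1,-0.5,0,0,-0.185,0.6,1.82,-3.1,-0.5,0,0,-0.185,0.6,1.82,-3.1,-0.5,0,0,-0.185,0.6,1.82,-3.1,-0.5,0,0,-0.185,0.6,1.82,-3.1,-0.5,0,0,-0.185,0.6]' 30
python3 -m crank '[1.82,-3.1,-0.5,0,0,-0.185,0.6,1.82,-3.1,-0.5,0,0,-0.185,0.6,1.82,-3.1,-0.5,0,0,-0.185,0.6,1.82,-3.1,-0.5,0,0,-0.185,0.6,1.82,-3.1,-0.5,0,0,-0.185,0.6]'
python3 -m crank '[1.82,-3.1,-1,0,0,-0.185,0.6,1.82,-3.1,-1,0,0,-0.185,0.6,1.82,-3.1,-1,0,0,-0.185,0.6,1.82,-3.1,-1,0,0,-0.185,0.6,1.82,-3.1,-1,0,0,-0.185,0.6]'
python3 -m crank '[0,0,0,0,0,0,0.5,0,0,0,0,0,0,0.5]'
python3 - <<'E'
from h import *
p,d=vision.capture("side");s=arm.get_state();print(s["tcp_pos"],s["tcp_rot"],s["q"])
print(proj("side",[[539.5,154,64.5],s["tcp_pos"]]))
cv2.imwrite("pics/s1.png",cv2.resize(p[90:230,240:400],None,fx=4,fy=4,interpolation=cv2.INTER_CUBIC))
E
```

```text
time_s: 0.72
tcp_pos: [357.0, 464.1, 205.5]
tcp_rot: [-180.0, 0.0, 103.5]
contact_force: [-0.3, -0.0, 0.2]
finger_gap: 51.1
finger_force: 0.0
time_s: 1.35
tcp_pos: [448.0, 309.2, 180.7]
tcp_rot: [-180.0, 0.0, 50.5]
contact_force: [0.0, 0.5, 0.9]
finger_gap: 51.1
finger_force: 0.0
time_s: 1.98
tcp_pos: [538.9, 154.3, 130.5]
tcp_rot: [180.0, 0.0, -2.5]
contact_force: [0.9, 0.7, 0.7]
finger_gap: 51.3
finger_force: 0.0
time_s: 2.22
tcp_pos: [538.4, 155.6, 130.9]
tcp_rot: [-180.0, 0.1, -2.1]
contact_force: [-0.3, 0.3, 0.1]
finger_gap: 43.0
finger_force: 0.0
[538.4710988  155.96665299 131.27693956] [-1.79982112e+02  2.17145115e-02 -2.10824261e+00] [1.35934636e+01 7.65135655e+00 1.11876106e+02 2.65402484e-02
 6.04886032e+01 1.05688633e+02]
[[316.29890366 151.7778005 ]
 [316.14707839 131.65259255]]
```

View pics/s1.png

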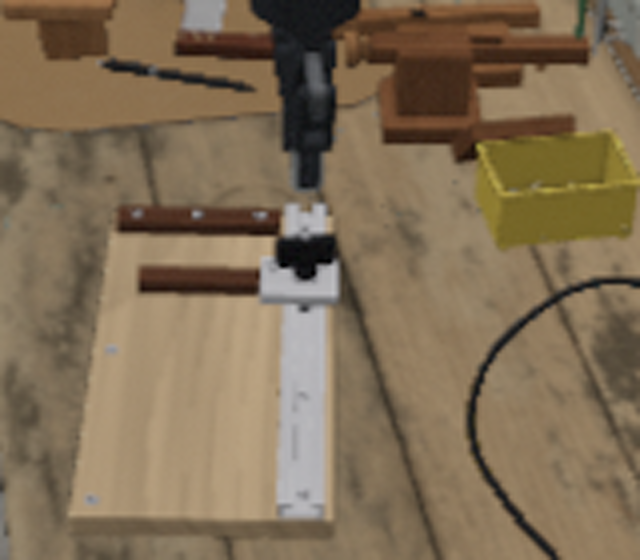

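The side crop puts the bar centre at (305,250), which is image (316,152.5). That matches the projected knob point, so I can descend and grip.

```bash
python3 -m crank '[0,-0.05,-2,0,0,0,0.5,0,-0.05,-2,0,0,0,0.5,0,0,-2,0,0,0,0.5,0,0,-1.7,0,0,0,0.5,0,0,0,0,0,0,0.5]'
python3 -m crank '[0,0,0,0,0,0,0,0,0,0,0,0,0,0,0,0,0,0,0,0,0,0,0,0,0,0,0,0,0,0,0,0,0,0,0]' 60
```

```text
time_s: 2.9
tcp_pos: [537.2, 154.8, 52.8]
tcp_rot: [180.0, 0.2, -2.1]
contact_force: [0.2, 0.6, -0.9]
finger_gap: 42.6
finger_force: 0.0
time_s: 3.52
tcp_pos: [539.8, 157.0, 55.7]
tcp_rot: [-179.8, -0.1, -2.2]
contact_force: [-1.1, 9.2, -0.9]
finger_gap: 10.6
finger_force: 61.7
```

```bash
python3 -m crank '[0,0.15,0,0,0,0,0,0,0,0,0,0,0.17,0,0,0,0,0,0,0.17,0,0,0,0,0,0,0.17,0,0,0,0,0,0,0.17,0]'
python3 -m crank '[0,0,0,0,0,0.17,0,0,0,0,0,0,0.17,0,0,0,0,0,0,0.17,0,0,0,0,0,0,0.17,0,0,0,0,0,0,0,0]'; python3 -c "
from h import *;print(arm.get_state()['moment'])"
```

```text
time_s: 4.15
tcp_pos: [540.4, 155.7, 55.3]
tcp_rot: [179.9, -0.1, 37.1]
contact_force: [3.5, -1.0, -1.5]
finger_gap: 10.6
finger_force: 61.5
time_s: 4.78
tcp_pos: [541.8, 155.1, 55.3]
tcp_rot: [179.7, -0.0, 75.8]
contact_force: [5.9, -2.2, -5.1]
finger_gap: 10.5
finger_force: 61.1
[-0.51042886 -1.04094016  0.15360132]
```

```bash
python3 -m crank '[-0.35,-1.85,0,0,0,0,0,-0.35,-1.85,0,0,0,0,0,-0.35,-1.85,0,0,0,0,0,-0.35,-1.85,0,0,0,0,0,-0.35,-1.85,0,0,0,0,0]'
python3 -m crank '[0,0,0,0,0,0.03,0,0,0,0,0,0,0,0]'
```

```text
time_s: 5.4
tcp_pos: [524.2, 62.8, 55.2]
tcp_rot: [179.6, -0.1, 75.8]
contact_force: [6.5, 1.4, -6.6]
finger_gap: 10.6
finger_force: 60.9
time_s: 5.65
tcp_pos: [524.1, 62.2, 55.2]
tcp_rot: [179.6, -0.0, 77.4]
contact_force: [6.1, -2.4, -5.9]
finger_gap: 10.4
finger_force: 60.9
```

```bash
python3 -m crank '[0,0,0,0,0,0,0.5,0,0,0,0,0,0,0.5,0,0,0,0,0,0,0.5,0,0,3,0,0,0,0.5,0,0,4,0,0,0,0.5]'
python3 -m crank '[-1.44,-4.17,0,0,0,0.072,0.75,-1.44,-4.17,0,0,0,0.072,0.75,-1.44,-4.17,0,0,0,0.072,0.75,-1.44,-4.17,0,0,0,0.072,0.75]'
python3 -m crank '[-1.44,-4.17,0,0,0,0.072,0.75,-1.44,-4.17,0,0,0,0.072,0.75,-1.44,-4.17,0,0,0,0.072,0.75,-1.44,-4.17,0,0,0,0.072,0.75,0,0,0,0,0,0,0.75]'
python3 - <<'E'
from h import *
for n in("side","top"):
    p,d=vision.capture(n);cv2.imwrite(f"pics/{n}2.png",p);np.save(f"{n}2.npy",d)
a=cv2.imread("pics/side2.png");cv2.imwrite("pics/s2.png",cv2.resize(a[110:390,200:440],None,fx=2,fy=2))
s=arm.get_state();print(s["tcp_pos"],s["tcp_rot"],s["q"],proj("side",[406.2,-270.2,18]),proj("side",s["tcp_pos"]))
E
```

```text
time_s: 6.28
tcp_pos: [519.8, 63.5, 123.7]
tcp_rot: [-179.8, 0.1, 77.5]
contact_force: [1.1, -0.5, -0.6]
finger_gap: 42.4
finger_force: 0.0
time_s: 6.78
tcp_pos: [463.2, -104.3, 124.5]
tcp_rot: [180.0, 0.0, 94.1]
contact_force: [-0.4, -0.3, 0.3]
finger_gap: 63.9
finger_force: 0.0
time_s: 7.4
tcp_pos: [405.4, -272.4, 124.6]
tcp_rot: [-180.0, 0.1, 110.2]
contact_force: [0.6, 0.7, -0.1]
finger_gap: 63.9
finger_force: 0.0
[ 405.88127902 -270.09639904  124.21335012] [ 1.79995898e+02 -3.84027812e-02  1.10341202e+02] [-3.65870117e+01  2.13240825e-01  1.20676701e+02  2.84168359e-02
  5.91400036e+01 -5.69427945e+01] [[290.70494576 284.229541  ]] [[289.51508508 251.82204023]]
```

View pics/s2.png

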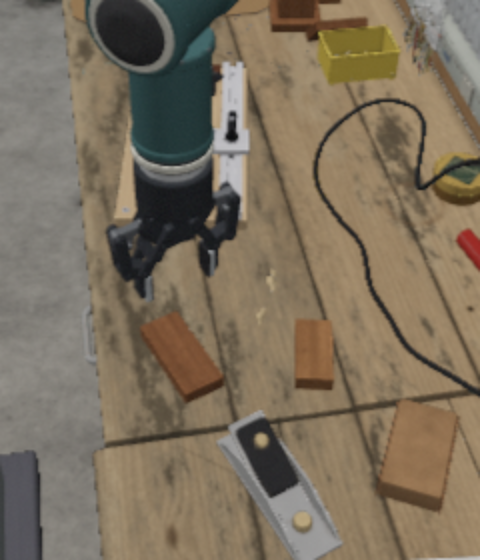

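The offcut's top centre is at crop (180,348), image (290,284), matching the projection. The slack knob bar lies along the track. Now I'll pick the offcut.

```bash
python3 -m crank '[0,0,-3.5,0,0,0,0.75,0,0,-3.5,0,0,0,0.75,0,0,-3,0,0,0,0.75,0,0,-2.2,0,0,0,0.75,0,0,0,0,0,0,0.75]'
python3 -m crank '[0,0,0,0,0,0,0.4,0,0,0,0,0,0,0.4,0,0,0,0,0,0,0.4,0,0,0,0,0,0,0.4]' 40
python3 -m crank '[0,0,1,0,0,0,0.4,0,0,3,0,0,0,0.4,0,0,4,0,0,0,0.4,0,0,0,0,0,0,0.4]'
```

```text
time_s: 8.12
tcp_pos: [404.8, -267.6, 0.5]
tcp_rot: [-179.9, -0.3, 110.5]
contact_force: [-0.2, 0.5, 0.0]
finger_gap: 64.2
finger_force: 0.0
time_s: 8.62
tcp_pos: [406.9, -270.6, 3.3]
tcp_rot: [179.9, 0.1, 110.4]
contact_force: [0.7, 1.3, 5.0]
finger_gap: 46.9
finger_force: 42.9
time_s: 9.12
tcp_pos: [408.7, -272.2, 86.2]
tcp_rot: [179.8, 0.4, 110.4]
contact_force: [1.7, 0.0, -1.3]
finger_gap: 47.0
finger_force: 42.3
```

```bash
python3 -m crank '[0.62,4.52,0.3,0,0,-0.054,0.4,0.62,4.52,0.3,0,0,-0.054,0.4,0.62,4.52,0,0,0,-0.054,0.4,0.62,4.52,0,0,0,-0.054,0.4,0.62,4.52,0,0,0,-0.054,0.4]'
python3 -m crank '[0.62,4.52,0,0,0,-0.054,0.4,0.62,4.52,0,0,0,-0.054,0.4,0.62,4.52,0,0,0,-0.054,0.4,0.62,4.52,0,0,0,-0.054,0.4,0.62,4.52,0,0,0,-0.054,0.4]'
python3 -m crank '[0,0,0,0,0,0,0.4,0,0,-1.5,0,0,0,0.4,0,0,-1.5,0,0,0,0.4,0,0,0,0,0,0,0.4,0,0,0,0,0,0,0.4]'
python3 - <<'E'
from h import *
p,d=vision.capture("side");s=arm.get_state();print(s["tcp_pos"],s["tcp_rot"])
cv2.imwrite("pics/s3.png",cv2.resize(p[90:230,240:360],None,fx=4,fy=4,interpolation=cv2.INTER_CUBIC))
E
```

```text
time_s: 9.75
tcp_pos: [436.2, -42.7, 87.4]
tcp_rot: [-179.9, -0.0, 94.9]
contact_force: [1.6, -1.0, 0.8]
finger_gap: 47.1
finger_force: 42.3
time_s: 10.38
tcp_pos: [467.2, 182.9, 87.2]
tcp_rot: [-179.9, 0.1, 79.4]
contact_force: [1.2, -0.3, -0.9]
finger_gap: 47.0
finger_force: 42.3
time_s: 11.0
tcp_pos: [467.9, 181.1, 57.9]
tcp_rot: [-180.0, 0.0, 79.4]
contact_force: [-0.4, -0.3, -0.5]
finger_gap: 46.9
finger_force: 42.2
[468.39179682 181.3275875   58.37590922] [ 1.79988711e+02 -3.71347006e-03  7.94612518e+01]
```

View pics/s3.png

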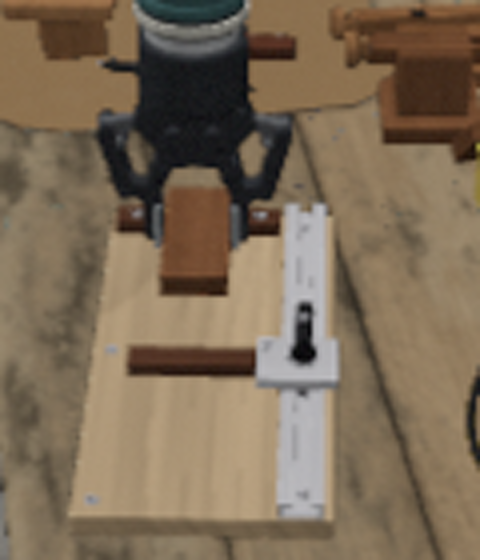

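The piece sits squarely over the gap (crop 162–228, 185–295), the sliding stop is at crop row 360 and the knob is slack. Next I'll lower it and release.

```bash
python3 -m crank '[0,0,-2,0,0,0,0.4,0,0,-1.2,0,0,0,0.4,0,0,-0.4,0,0,0,0.4,0,0,-0.1,0,0,0,0.4,0,0,0,0,0,0,0.4]'
python3 -m crank '[0,0,0,0,0,0,0.72,0,0,0,0,0,0,0.72,0,0,0,0,0,0,0.72,0,0,2,0,0,0,0.72,0,0,4,0,0,0,0.72]'
python3 -m crank '[0,0,4,0,0,0,0.72,0,0,2,0,0,0,0.5]'
```

```text
time_s: 11.68
tcp_pos: [468.6, 182.0, 21.7]
tcp_rot: [180.0, -0.0, 79.5]
contact_force: [0.5, -0.3, -0.9]
finger_gap: 47.0
finger_force: 42.3
time_s: 12.3
tcp_pos: [466.1, 181.2, 80.0]
tcp_rot: [-179.8, 0.1, 79.5]
contact_force: [0.5, 0.2, 0.2]
finger_gap: 61.4
finger_force: 0.0
time_s: 12.55
tcp_pos: [469.6, 182.3, 144.1]
tcp_rot: [179.8, -0.1, 79.5]
contact_force: [1.1, 0.1, -0.0]
finger_gap: 44.4
finger_force: 0.0
```

```bash
python3 -m crank '[1.8,-4,0,0,0,-0.012,0.5,1.8,-4,0,0,0,-0.012,0.5,1.85,-3.9,0,0,0,-0.012,0.5,0,0,0,0,0,0,0.5,0,0,0,0,0,0,0.5]'
python3 - <<'E'
from h import *
p,d=vision.capture("side");s=arm.get_state();print(s["tcp_pos"],s["tcp_rot"])
print(proj("side",[[524,62.3,64.5],[468.5,182,36]]))
cv2.imwrite("pics/s4.png",cv2.resize(p[90:230,240:360],None,fx=4,fy=4,interpolation=cv2.INTER_CUBIC))
E
```

```text
time_s: 13.18
tcp_pos: [522.3, 63.0, 141.1]
tcp_rot: [-180.0, -0.0, 77.4]
contact_force: [-0.4, 0.9, -0.1]
finger_gap: 43.1
finger_force: 0.0
[522.10698013  63.37250915 141.06916158] [-1.79955113e+02 -1.22038463e-02  7.74623002e+01]
[[316.62623724 171.95156867]
 [290.41059018 156.43095094]]
```

View pics/s4.png

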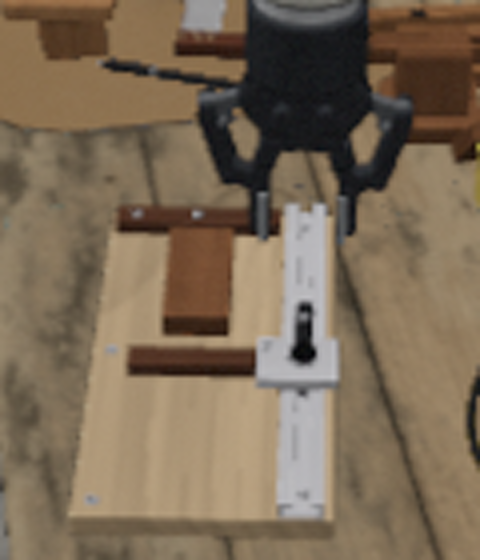

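The piece lies flat between the stops (crop 165–232, 225–335) with small gaps, and the gripper is over the knob. I'll grip it and advance the stop.

```bash
python3 -m crank '[0.1,-0.05,-2.5,0,0,0,0.5,0,0,-2.5,0,0,0,0.5,0,0,-2.2,0,0,0,0.5,0,0,-1.5,0,0,0,0.5,0,0,0,0,0,0,0.5]'
python3 -m crank '[0,0,0,0,0,0,0,0,0,0,0,0,0,0,0,0,0,0,0,0,0,0,0,0,0,0,0,0]' 60
python3 -m crank '[0.13,0.69,0,0,0,0,0,0.13,0.69,0,0,0,0,0,0.13,0.69,0,0,0,0,0,0.13,0.69,0,0,0,0,0,0.13,0.69,0,0,0,0,0]'
```

```text
time_s: 13.85
tcp_pos: [522.2, 63.0, 53.0]
tcp_rot: [-179.8, 0.0, 77.5]
contact_force: [0.5, 0.3, -0.5]
finger_gap: 42.9
finger_force: 0.0
time_s: 14.35
tcp_pos: [524.3, 62.6, 55.6]
tcp_rot: [179.9, -0.1, 77.4]
contact_force: [-2.6, 1.2, 5.9]
finger_gap: 10.5
finger_force: 61.5
time_s: 14.98
tcp_pos: [530.8, 96.6, 55.6]
tcp_rot: [179.9, 0.0, 77.5]
contact_force: [-2.8, -1.8, 6.1]
finger_gap: 10.4
finger_force: 61.6
```

```bash
for i in 1; do python3 -m crank '[0.04,0.2,0,0,0,0,0,0.04,0.2,0,0,0,0,0,0,0,0,0,0,0,0]'; done
python3 -m crank '[0.04,0.2,0,0,0,0,0,0.04,0.2,0,0,0,0,0,0,0,0,0,0,0,0]'
python3 -m crank '[0.04,0.2,0,0,0,0,0,0,0,0,0,0,0,0]'
```

```text
time_s: 15.35
tcp_pos: [531.6, 100.7, 55.6]
tcp_rot: [179.9, -0.0, 77.5]
contact_force: [-2.9, -1.2, 6.0]
finger_gap: 10.2
finger_force: 61.6
time_s: 15.72
tcp_pos: [531.8, 101.8, 55.5]
tcp_rot: [180.0, 0.3, 77.5]
contact_force: [-4.7, -11.1, 8.8]
finger_gap: 10.4
finger_force: 62.1
time_s: 15.98
tcp_pos: [531.8, 102.0, 55.5]
tcp_rot: [180.0, 0.5, 77.6]
contact_force: [-5.2, -17.6, 12.0]
finger_gap: 10.4
finger_force: 62.3
```

Contact at about 17 N. Ease off slightly and tighten.

```bash
python3 -m crank '[-0.02,-0.15,0,0,0,-0.17,0,0,0,0,0,0,-0.17,0,0,0,0,0,0,-0.17,0,0,0,0,0,0,-0.17,0]'
python3 -m crank '[0,0,0,0,0,-0.17,0,0,0,0,0,0,-0.17,0,0,0,0,0,0,-0.17,0,0,0,0,0,0,-0.17,0,0,0,0,0,0,-0.03,0]'
python3 -m crank '[0,0,0,0,0,0,0]';python3 -c "
from h import *;print(arm.get_state()['moment'])"
```

```text
time_s: 16.48
tcp_pos: [530.7, 102.4, 55.6]
tcp_rot: [179.9, 0.3, 38.3]
contact_force: [-8.8, -10.1, 14.1]
finger_gap: 10.6
finger_force: 62.7
time_s: 17.1
tcp_pos: [530.2, 103.6, 56.0]
tcp_rot: [179.8, 0.2, -2.2]
contact_force: [-10.8, -5.0, 16.5]
finger_gap: 10.8
finger_force: 63.1
time_s: 17.23
tcp_pos: [530.2, 103.7, 56.0]
tcp_rot: [179.8, 0.2, -2.1]
contact_force: [-11.3, -5.3, 17.6]
finger_gap: 10.5
finger_force: 63.1
[-1.1196707   1.69394299  0.07446056]
```

```bash
python3 -m crank '[0,0,0,0,0,0,0.5,0,0,0,0,0,0,0.5,0,0,0,0,0,0,0.5,0,0,3,0,0,0,0.5,0,0,5,0,0,0,0.5]'
python3 -m crank '[0,0,4,0,0,0,0.5,-1,6,2,0,0,0,0.5,-1,6,0,0,0,0,0.5,-1,6,0,0,0,0,0.5,-1,6,0,0,0,0,0.5]'
python3 -m crank '[0,6,0,0,0,0,0.5,0,0,0,0,0,0,0.5]'
python3 - <<'E'
from board import *
p,d=vision.capture("side");t,dt=vision.capture("top")
a=cv2.resize(p[90:230,240:340],None,fx=4,fy=4,interpolation=cv2.INTER_CUBIC);b=cv2.resize(t[150:260,195:295],None,fx=4,fy=4,interpolation=cv2.INTER_CUBIC)
b=cv2.copyMakeBorder(b,0,120,0,0,0);cv2.imwrite("pics/end.png",np.hstack([a,b]))
th=np.radians(79.3);y=np.array([np.cos(th),np.sin(th)]);x=np.array([y[1],-y[0]])
D=cloud("top",dt)[140:260,190:340].reshape(-1,3);v=D[:,:2]@x-438.5;s=D[:,:2]@y-194;z=D[:,2]
for nm,b in dict(knob=(z>58)&(z<82)&(abs(v-63)<35)&(abs(s)<60)).items():
    print(nm,b.sum(),cv2.minAreaRect(np.c_[v,s][b].astype(np.float32)))
b=(abs(v+12)<40)&(z>33)&(z<42)&(s>0)&(s<170);r=cv2.minAreaRect(np.c_[v,s][b].astype(np.float32));print("piece",r,np.median(z[b]))
E
```

```text
time_s: 17.85
tcp_pos: [529.9, 105.1, 132.5]
tcp_rot: [179.9, 0.3, -2.2]
contact_force: [0.0, 0.3, 0.6]
finger_gap: 42.7
finger_force: 0.0
time_s: 18.48
tcp_pos: [491.8, 345.9, 193.8]
tcp_rot: [-180.0, -0.0, -2.2]
contact_force: [1.6, -0.7, -0.4]
finger_gap: 42.4
finger_force: 0.0
time_s: 18.73
tcp_pos: [491.4, 408.0, 193.2]
tcp_rot: [-179.9, 0.0, -1.9]
contact_force: [1.1, -0.5, -1.0]
finger_gap: 42.7
finger_force: 0.0
knob 64 ((63.30079650878906, 4.865688323974609), (43.70459747314453, 11.848140716552734), 8.831184387207031)
piece ((-10.148172378540039, 83.23558044433594), (149.5496368408203, 74.42466735839844), 88.57102966308594) 35.87218787439848
```

View pics/end.png

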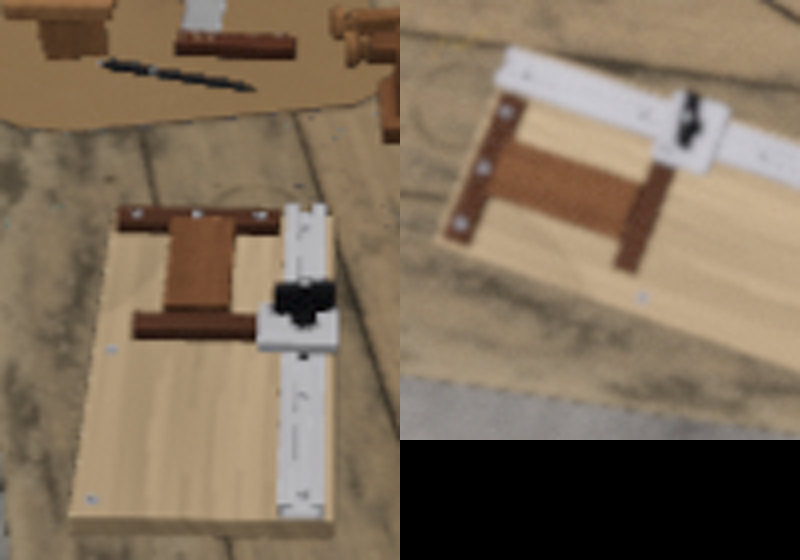

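The final view shows the piece flat between both stops with no visible gap (left panel, rows 215–312). The knob bar is about 81° from the track, which is fully tight. Handing in.

```bash
python3 -c "
from workcell import close_job;print(close_job())"
```

```text
the job is handed in; nothing more can be done
None
```

The long offcut is clamped flat and lengthways between the two stops with the knob fully tight (about 1.42 rad), the other items were not touched, and the job was handed in at about 19 s.

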